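# Stow the checking gauges on the locked pull-out rack

### The job

Put the checking gauges away on the pull-out rack: pull the red spring pin up, turn it into its rest notch and leave it standing out, then draw the rack out until you feel it hit its stop. Hang every gauge on the bench by its hole on the peg of its own colour, then push the rack fully home and turn the pin back so that it drops fully down and locks the rack. Leave the wire reel and the parts tub where they are.

Things in the scene. Friction and masses are not known exactly. Their poses are not given: they have to be found in the camera images.
- pin_lift (a joint): spring pin that locks the pull-out rack, upright, at the right-hand end of the rack stand. Value: how far the pin is pulled up, m, 0 (fully down, 9 mm deep in the hole of the rack's right runner) to 0.020. The spring pushes it down with 7 N at 0 and 12 N at 0.014.
- pin_turn (a joint): turn of the pin and its red cross bar, rad, counter-clockwise from above, -0.03 to 1.2. At 0 a side stud sits in a deep slot of the collar: no turning. Lifted 14 mm or more the pin turns freely; at 1.0 to 1.2 (63 deg) the stud drops 3 mm into the brass rest notch and the pin stays up at pin_lift 0.011, clear of the rack. Back: lift 3 mm, turn to 0, let down.
- pin_bar (a point): centre of the red cross bar on top of the pin, 56 long x 12 thick x 24 high mm; at pin_turn 0 its length lies along the rack's x axis. The collar's rim lies 38 mm below this point when the pin is down. Its orientation turns with the pin.
- rack (a joint): pull-out rack, an aluminium frame with four coloured pegs, sliding towards the robot. Value: travel in m, 0 = home, 0.12 = fully out, hard stops at both ends. Drags with 2.5 N, stays where left; blocked (1 mm play) while the pin is down. At home the pegs are under a fixed clear cover (280 wide, top 154 mm high); when out, the cover's front edge is 63 mm behind the peg middles.
- rack_handle (a point): grip point of the black upright handle post on the rack's left end, 18 (along the slide) x 26 x 50 mm high; this point is 15 mm below its top and 135 mm above the table. Axes = rack axes: x points away from the robot (pegs point and the rack pulls out to -x), y to the left, z up. It stands on a 24 mm wide runner 80 to 100 mm above the table, 200 mm left of the rack middle (the pin 200 mm right).
- peg_red (a point): middle of the red peg on the rack, 92 mm above the table: a round bar 8 mm thick that sticks out 47 mm from the rack's cross bar towards -x of the rack, its free end 6 mm higher than this middle point and 24 mm in front of it. Pegs stand 70 mm apart (red, yellow, green, blue from right to left). Axes = rack axes.
- gauge_red: red checking gauge, standing upright, 0.14 to 0.28 kg: foot block 40 (its x) x 44 (its y) x 26 mm high, above it an 8 mm thick steel frame, a square 32 mm outside standing on its corner (45 mm wide), round the hanging hole, and on top a red grip tab 24 (y) x 8 (x) mm from 82 to 110 mm height. Origin: centre of the foot's underside; z up, x through the hole. May be absent.
- red_hole (a point): centre of the hanging hole of the red gauge, 65 mm above its underside; the hole is a 20 mm square standing on its corner, open along the gauge's x. When hung, its upper corner rests on the peg and this point is about 8 mm below the peg's axis.
- peg_yellow (a point): middle of the yellow peg on the rack, 92 mm above the table: a round bar 8 mm thick that sticks out 47 mm from the rack's cross bar towards -x of the rack, its free end 6 mm higher than this middle point and 24 mm in front of it. Pegs stand 70 mm apart (red, yellow, green, blue from right to left). Axes = rack axes.
- gauge_yellow: yellow checking gauge, standing upright, 0.14 to 0.28 kg: foot block 40 (its x) x 44 (its y) x 26 mm high, above it an 8 mm thick steel frame, a square 32 mm outside standing on its corner (45 mm wide), round the hanging hole, and on top a yellow grip tab 24 (y) x 8 (x) mm from 82 to 110 mm height. Origin: centre of the foot's underside; z up, x through the hole. May be absent.
- yellow_hole (a point): centre of the hanging hole of the yellow gauge, 65 mm above its underside; the hole is a 20 mm square standing on its corner, open along the gauge's x. When hung, its upper corner rests on the peg and this point is about 8 mm below the peg's axis.
- peg_green (a point): middle of the green peg on the rack, 92 mm above the table: a round bar 8 mm thick that sticks out 47 mm from the rack's cross bar towards -x of the rack, its free end 6 mm higher than this middle point and 24 mm in front of it. Pegs stand 70 mm apart (red, yellow, green, blue from right to left). Axes = rack axes.
- gauge_green: green checking gauge, standing upright, 0.14 to 0.28 kg: foot block 40 (its x) x 44 (its y) x 26 mm high, above it an 8 mm thick steel frame, a square 32 mm outside standing on its corner (45 mm wide), round the hanging hole, and on top a green grip tab 24 (y) x 8 (x) mm from 82 to 110 mm height. Origin: centre of the foot's underside; z up, x through the hole. May be absent.
- green_hole (a point): centre of the hanging hole of the green gauge, 65 mm above its underside; the hole is a 20 mm square standing on its corner, open along the gauge's x. When hung, its upper corner rests on the peg and this point is about 8 mm below the peg's axis.
- peg_blue (a point): middle of the blue peg on the rack, 92 mm above the table: a round bar 8 mm thick that sticks out 47 mm from the rack's cross bar towards -x of the rack, its free end 6 mm higher than this middle point and 24 mm in front of it. Pegs stand 70 mm apart (red, yellow, green, blue from right to left). Axes = rack axes.
- gauge_blue: blue checking gauge, standing upright, 0.14 to 0.28 kg: foot block 40 (its x) x 44 (its y) x 26 mm high, above it an 8 mm thick steel frame, a square 32 mm outside standing on its corner (45 mm wide), round the hanging hole, and on top a blue grip tab 24 (y) x 8 (x) mm from 82 to 110 mm height. Origin: centre of the foot's underside; z up, x through the hole. May be absent.
- blue_hole (a point): centre of the hanging hole of the blue gauge, 65 mm above its underside; the hole is a 20 mm square standing on its corner, open along the gauge's x. When hung, its upper corner rests on the peg and this point is about 8 mm below the peg's axis.
- wire_reel: orange wire reel, 64 mm across, 36 mm high, loose, left of the rack; leave alone
- parts_tub: open white parts tub 70 x 90 x 45 mm, loose, right of the rack; leave alone

How it is judged:
On the way, in this order (a step that is already met when the one before it is completed fails the run):
1. the pin rests pulled out in its notch, let go, with the rack still home (value of joint pin_lift between 0.009 and 0.0128 m and value of joint pin_turn above 0.93 rad and distance between the grasp point and pin_bar above 0.04 m and value of joint rack below 0.01 m), for 0.2 s.
2. the rack is drawn out to its stop (value of joint rack above 0.116 m), for 0.2 s.
3. every gauge hangs on the peg of its colour while the rack is out (value of joint rack above 0.09 m and x of red_hole in the frame of peg_red between -0.024 and 0.024 m and y of red_hole in the frame of peg_red between -0.009 and 0.009 m and z of red_hole in the frame of peg_red between -0.014 and 0.004 m and angle between each of gauge_red, gauge_yellow, gauge_green, gauge_blue's own z axis and vertical below 0.25 rad and x of yellow_hole in the frame of peg_yellow between -0.024 and 0.024 m and y of yellow_hole in the frame of peg_yellow between -0.009 and 0.009 m and z of yellow_hole in the frame of peg_yellow between -0.014 and 0.004 m and x of green_hole in the frame of peg_green between -0.024 and 0.024 m and y of green_hole in the frame of peg_green between -0.009 and 0.009 m and z of green_hole in the frame of peg_green between -0.014 and 0.004 m and x of blue_hole in the frame of peg_blue between -0.024 and 0.024 m and y of blue_hole in the frame of peg_blue between -0.009 and 0.009 m and z of blue_hole in the frame of peg_blue between -0.014 and 0.004 m), for 0.4 s.
At the end, for the whole second after the job is handed in: Rack within 4 mm of home, pin within 2 mm of fully down and turned back (under 0.25 rad), every gauge present hanging at rest on the peg of its own colour (hole on the peg: within 24 mm of its middle lengthways, 9 mm sideways, from 14 mm below to 4 mm above it; tilted under 0.25 rad) (value of joint rack below 0.004 m and value of joint pin_lift below 0.002 m and value of joint pin_turn below 0.25 rad and x of red_hole in the frame of peg_red between -0.024 and 0.024 m and y of red_hole in the frame of peg_red between -0.009 and 0.009 m and z of red_hole in the frame of peg_red between -0.014 and 0.004 m and angle between each of gauge_red, gauge_yellow, gauge_green, gauge_blue's own z axis and vertical below 0.25 rad and x of yellow_hole in the frame of peg_yellow between -0.024 and 0.024 m and y of yellow_hole in the frame of peg_yellow between -0.009 and 0.009 m and z of yellow_hole in the frame of peg_yellow between -0.014 and 0.004 m and x of green_hole in the frame of peg_green between -0.024 and 0.024 m and y of green_hole in the frame of peg_green between -0.009 and 0.009 m and z of green_hole in the frame of peg_green between -0.014 and 0.004 m and x of blue_hole in the frame of peg_blue between -0.024 and 0.024 m and y of blue_hole in the frame of peg_blue between -0.009 and 0.009 m and z of blue_hole in the frame of peg_blue between -0.014 and 0.004 m and linear speed of each of gauge_red, gauge_yellow, gauge_green, gauge_blue below 0.05 m/s); the robot touches nothing.
It fails at once if the wire reel is pushed more than 3 cm (distance of wire_reel from where it was at the start of the episode above 0.03 m).
It fails at once if the parts tub is pushed more than 3 cm (distance of parts_tub from where it was at the start of the episode above 0.03 m).
Of gauge_red, gauge_yellow, gauge_green, gauge_blue only 2 to 4 are there at a start; the rules pass over those that are not, and their reading is None.
At some moment in a run one of gauge_red, gauge_yellow, gauge_green, gauge_blue may be knocked a few centimetres aside while the robot is not near it.
Once in a run the grip may slacken for a moment while it holds something.
It also fails if it takes over 210 s, if anything falls off the work surface, if the arm or the gripper's body presses on something with over 40 N, if the wrist force passes 120 N, or if a joint passes its speed limit or range.

### The arm

A 6-joint arm with a two-finger parallel gripper is mounted at the origin on the work surface. World frame = base frame: x ahead of the robot, y to its left, z up, the work surface at z = 0. Lengths are in m, angles in rad, forces in N, time in s.
With the tool pointing down it reaches from about 0.35 to 0.725 m from the base axis. Payload 6 kg.
Tool frame: the origin (TCP) lies midway between the tips of the shut fingers; the grasp point (between the pads) lies 19 mm behind it; z points along the fingers, y is the line along which they close (so a half turn about z gives the same grasp; the last joint's range is limited). The gripper opens to 85 mm and grips with 20 to 120 N. Pads are 22 mm wide; open, the fingers measure 114 mm over their backs; the gripper's body (76 mm by 85 mm) begins 54 mm behind the grasp point. The pads swing forward as they close: fully open they stand 13 mm farther back than shut.
Start: joints at [1.477, 0.04, 0.085, 0, -1.615, -0.334], TCP at [0.249, 0.546, 0.231] pointing down, gripper open.
Joint ranges: [-2.56, 2.56], [-1.29, 2.01], [-1.08, 1.49], [-3.29, 1.98], [-2.81, -0.18], [-2.99, 2.99]. Speed limits (rad/s): [2.57, 2.57, 3.01, 3.14, 3.14, 3.14].

### API

Orientations are given as a unit quaternion [x, y, z, w].
In Python, from rig import robot, cams gives the robot as it stands. Calls block until the motion is done:
- robot.move_ptp(position, orientation): joint-space move of the TCP to a pose.
- robot.move_linear(position, max_speed=0.15, attitude=None, until_force=None): straight line of the TCP; attitude=None keeps the orientation; max_speed is the mean speed in m/s. With until_force (N) it stops when the force on the tool has changed by that much, and returns True; else False.
- robot.goto_joints(angles): joint-space move.
- robot.command_gripper(opening): finger opening in m; the grip force is fixed at half the most; returns when the fingers have stopped.
- robot.pause(seconds).
- robot.solve_ik(position, orientation): joint angles nearest the present ones, or None.
- robot.sense(): the state.
- cams.snapshot(name): name is "side" or "top" or "wrist"; returns a dict with "img" (384x512x3 uint8, red, green, blue), "camera_matrix" (3x3 intrinsics, pixels), "R" (3x3) and "t" (3): a world point X has camera coordinates R X + t. Camera axes: x right, y down, z forward; pixel columns grow to the right and rows downward; lengths in m; the calibration is good to about 2 mm. A picture is of the moment at which its call begins. There is no depth.
A pose or a line that the arm cannot do raises robot.Unreachable and nothing moves.
- robot.sign_off(): hands the job in; it is judged then, once.
The state is a dict: "time": time; "joints": joint angles; "qd": joint speeds; "effort": joint torques, N m; "position": TCP position; "eef_rot": TCP orientation; "wrist_force": force on the tool from outside, world axes, zero at the start; "ft_torque": the same for the moment, N m; "finger_gap": finger opening in m; "grasp_force": force on a finger pad.
Only numpy, scipy, OpenCV 4.12 (cv2) and the standard library are available. Lean on these libraries where they do the work, as an engineer would, in place of code of your own. Each camera call takes 0.05 s, during which the arm holds its last target. There are 200 camera calls.

## Working session

There is one attempt and no reset: what is moved stays moved. The work goes in short steps, each a Python script; the robot and the scene stay as the last script left them, time stands still between calls to the robot, and variables do not carry over. Pictures are saved under pics/ and viewed, at most 14 in all, crops included, and the job is handed in when it is done.

```bash
mkdir -p pics; ls; python3 - <<'E'
from rig import robot,cams
import cv2,numpy as np
for n in("top","side"):
    s=cams.snapshot(n); cv2.imwrite(f"pics/{n}0.png",cv2.cvtColor(s["img"],cv2.COLOR_RGB2BGR))
    print(n,s["camera_matrix"].tolist(),np.round(s["R"],3).tolist(),s["t"], -s["R"].T@s["t"])
s=robot.sense();print(s)
E
```

```text
pics
top [[414.27146964298936, 0.0, 258.03129635544235], [0.0, 414.27146964298936, 187.13148220153113], [0.0, 0.0, 1.0]] [[0.05, -0.999, -0.003], [-0.979, -0.049, -0.2], [0.2, 0.013, -0.98]] [-0.02841672  0.57977663  1.25788991] [ 0.31724524 -0.01703195  1.34844386]
side [[357.41598599640196, 0.0, 251.59166589681195], [0.0, 357.41598599640196, 188.72303756712427], [0.0, 0.0, 1.0]] [[0.802, -0.597, -0.003], [-0.324, -0.431, -0.842], [0.501, 0.677, -0.539]] [-0.46665038  0.28488085  0.6572609 ] [ 0.13712548 -0.60049707  0.592884  ]
{'time': 0.1, 'joints': array([ 1.47675101e+00,  4.07663914e-02,  8.39088659e-02, -4.08399295e-04,
       -1.61549321e+00, -3.33698651e-01]), 'qd': array([-0.00182375, -0.00166224,  0.00081785,  0.0027081 ,  0.00224557,
        0.00080646]), 'effort': array([-4.83201569e-03, -3.69346011e+01,  3.48283982e+01,  6.95164919e+00,
       -4.53072033e-03, -4.09494987e-06]), 'position': array([0.24870298, 0.54570587, 0.2303694 ]), 'eef_rot': array([ 9.77218019e-01, -2.12236419e-01, -1.09632681e-04,  7.96018854e-04]), 'wrist_force': array([-0.27122529, -0.07581702, -0.06274761]), 'ft_torque': array([0.01841178, 0.00078175, 0.01604107]), 'grasp_force': 0.0, 'finger_gap': 0.08555679712131317}
```

View pics/top0.png

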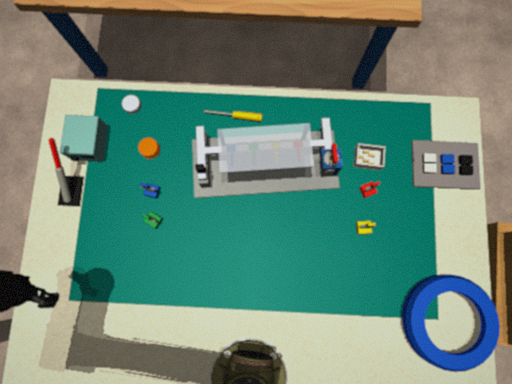

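View pics/side0.png

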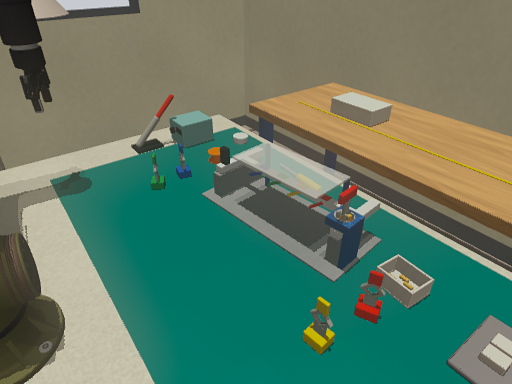

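Top view: the rack is at centre, with the red pin bar at about (335,152) and the black handle at (203,172). All 4 gauges are present: blue (151,190), green (153,219), red (370,188) and yellow (366,227). The side view agrees.

```bash
cat > h.py <<'E'
from rig import robot,cams
import cv2,numpy as np
from scipy.spatial.transform import Rotation as Ro
HS={'red':[((0,150,70),(6,255,255)),((174,150,70),(180,255,255))],'yellow':[((22,150,90),(33,255,255))],
    'green':[((50,150,80),(69,255,255))],'blue':[((106,140,60),(126,255,255))]}
def snap(n,save=None):
    s=cams.snapshot(n)
    if save: cv2.imwrite(f"pics/{save}.png",cv2.cvtColor(s["img"],cv2.COLOR_RGB2BGR))
    return s
def mask(s,c):
    h=cv2.cvtColor(s["img"],cv2.COLOR_RGB2HSV)
    return sum(cv2.inRange(h,a,b) for a,b in HS[c])
def blobs(m,amin=8):
    n,l,st,ce=cv2.connectedComponentsWithStats(m)
    return sorted([(int(st[i,4]),ce[i],st[i,:4],l==i) for i in range(1,n) if st[i,4]>=amin],key=lambda b:-b[0])
def ray(s,p):
    d=np.linalg.inv(s["camera_matrix"])@[p[0],p[1],1.]
    return -s["R"].T@s["t"], s["R"].T@d
def onplane(s,p,z):
    o,d=ray(s,p); return o+d*(z-o[2])/d[2]
def tri(a,p,b,q):
    o1,d1=ray(a,p);o2,d2=ray(b,q);d1/=np.linalg.norm(d1);d2/=np.linalg.norm(d2)
    k=np.linalg.lstsq(np.c_[d1,-d2],o2-o1,rcond=None)[0]
    u,v=o1+k[0]*d1,o2+k[1]*d2
    return (u+v)/2,np.linalg.norm(u-v)
def proj(s,X):
    c=s["R"]@np.asarray(X)+s["t"];u=s["camera_matrix"]@c;return u[:2]/u[2]
def down(yaw): # tool z down, tool y along world direction (cos yaw, sin yaw)
    y=np.array([np.cos(yaw),np.sin(yaw),0]);z=np.array([0,0,-1.]);x=np.cross(y,z)
    return Ro.from_matrix(np.c_[x,y,z]).as_quat()
E
python3 - <<'E'
from h import *
np.set_printoptions(precision=3,suppress=True)
t=snap("top")
for c in HS:
    for a,ce,bb,_ in blobs(mask(t,c)): print(c,a,ce,bb,onplane(t,ce,.06))
s=snap("side")
for c in HS:
    for a,ce,bb,_ in blobs(mask(s,c),25): print('side',c,a,ce,bb)
j=robot.sense();w=snap("wrist","w0")
R=Ro.from_quat(j["eef_rot"]).as_matrix()
print(R.T@(-w["R"].T@w["t"]-j["position"]), w["R"]@R, w["camera_matrix"])
E
```

```text
red 157 [368.783 188.803] [360 182  20  15] [ 0.592 -0.35   0.06 ]
red 140 [ 54.35  152.857] [ 49 138  12  30] [0.661 0.664 0.06 ]
red 86 [334.198 153.151] [332 144   6  19] [ 0.704 -0.239  0.06 ]
yellow 206 [247.141 115.636] [232 111  30  10] [0.818 0.048 0.06 ]
yellow 164 [364.463 226.994] [357 221  19  13] [ 0.47  -0.336  0.06 ]
green 119 [152.118 219.143] [143 212  18  16] [0.462 0.326 0.06 ]
blue 4379 [449.352 322.172] [402 276  97  95] [ 0.199 -0.588  0.06 ]
blue 228 [447.355 163.487] [441 154  14  20] [ 0.688 -0.602  0.06 ]
blue 127 [150.63  190.228] [141 184  18  14] [0.553 0.34  0.06 ]
blue 56 [323.661 159.839] [321 150   9  19] [ 0.68  -0.206  0.06 ]
blue 24 [336.375 166.208] [331 164  11   5] [ 0.661 -0.247  0.06 ]
blue 8 [339.75 159.25] [339 156   2   7] [ 0.685 -0.257  0.06 ]
side red 423 [367.388 309.57 ] [355 294  27  29]
side red 200 [347.48 194.06] [339 185  19  19]
side red 173 [375.59 277.63] [368 270  16  16]
side red 125 [164.344 105.504] [156  94  17  24]
side red 26 [325.923 197.692] [322 196   9   5]
side yellow 506 [317.721 338.642] [303 323  32  31]
side yellow 419 [413.377 145.532] [299 101 213  84]
side yellow 180 [322.733 305.744] [316 297  14  19]
side green 26 [153.115 180.346] [151 177   6   7]
side blue 40 [179.85  169.675] [176 166   9   8]
side blue 37 [187.459 169.973] [185 165   6  12]
[ 0.073  0.    -0.142] [[-0.001  1.    -0.   ]
 [-0.957 -0.001 -0.29 ]
 [-0.29  -0.     0.957]] [[316.919   0.    256.507]
 [  0.    316.919 194.114]
 [  0.      0.      1.   ]]
```

```bash
cat > view.py <<'E'
from h import *
import pickle
np.set_printoptions(precision=4,suppress=True)
out={}
for i,p in enumerate([(.45,.34,.30),(.45,.22,.30),(.5,-.14,.30),(.5,-.26,.30)]):
    try: robot.move_ptp(p,down(np.pi/2))
    except robot.Unreachable: print("unreach",p); continue
    robot.pause(.3)
    out[i]=snap("wrist",f"v{i}")
    j=robot.sense();print(i,j["time"],j["joints"],j["position"])
pickle.dump(out,open("v.pkl","wb"))
im=[cv2.imread(f"pics/v{i}.png") for i in out]
g=np.vstack([np.hstack(im[:2]),np.hstack(im[2:])]) if len(im)==4 else np.hstack(im)
cv2.imwrite("pics/vv.png",cv2.resize(g,(800,600)))
E
python3 view.py
```

```text
0 2.5333 [ 1.0032 -0.0369  0.1329 -0.     -1.7408 -2.5736] [0.4499 0.3401 0.2999]
1 3.4333 [ 0.8587 -0.2034 -0.0195 -0.0001 -1.7557 -2.4287] [0.45   0.2206 0.2996]
2 5.1417 [ 0.116  -0.1558  0.0226 -0.     -1.7492 -1.686 ] [ 0.5001 -0.1395  0.3   ]
3 6.0417 [-0.122  -0.0389  0.1316 -0.     -1.7408 -1.4475] [ 0.5002 -0.2593  0.3003]
```

View pics/vv.png

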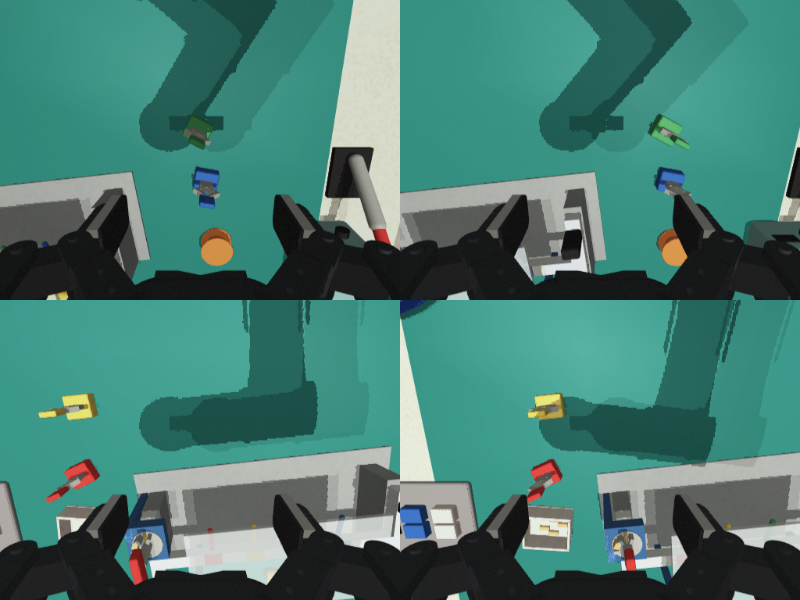

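The mosaic shows green and blue at left, yellow and red at right, and the black handle at about (570,243) in panel 2. The red bar is partly behind a finger. I'll look again from the far side with the hand turned half round.

```bash
cat > view2.py <<'E'
from h import *
import pickle
np.set_printoptions(precision=4,suppress=True)
out={}
for i,p in enumerate([(.57,-.27,.32),(.57,-.13,.32),(.57,.13,.32),(.57,.27,.32)]):
    try: robot.move_ptp(p,down(-np.pi/2))
    except robot.Unreachable: print("unreach",p); continue
    robot.pause(.3)
    out[i]=snap("wrist",f"u{i}")
    j=robot.sense();print(i,j["time"],j["joints"],j["position"])
pickle.dump(out,open("u.pkl","wb"))
im=[cv2.imread(f"pics/u{i}.png") for i in out]
g=np.vstack([np.hstack(im[:2]),np.hstack(im[2:])])
cv2.imwrite("pics/uu.png",cv2.resize(g,(800,600)))
for i,s in out.items():
    for c in HS:
        for a,ce,bb,_ in blobs(mask(s,c),30): print(i,c,a,ce,bb)
    h=cv2.cvtColor(s["img"],cv2.COLOR_RGB2HSV)
    
E
python3 view2.py
```

```text
0 9.0417 [-0.1256  0.1521  0.3671  0.     -1.7858  1.6963] [ 0.57 -0.27  0.32]
1 10.0083 [ 0.1173  0.0279  0.2343  0.     -1.7774  1.4523] [ 0.57   -0.1307  0.3198]
2 11.375 [ 0.5658  0.0273  0.2341  0.     -1.7775  1.0039] [0.5701 0.1293 0.3201]
3 12.3417 [ 0.7581  0.1513  0.367   0.     -1.7858  0.8117] [0.5702 0.2692 0.3204]
0 red 1270 [194.4268  64.674 ] [180  28  29  74]
0 red 804 [322.2711 130.791 ] [301 113  47  38]
0 yellow 170 [302.8647 206.4471] [292 200  29  29]
0 yellow 160 [316.0562 236.4688] [307 232  21  12]
0 blue 1074 [465.6099 304.581 ] [428 294  84  27]
0 blue 131 [508.3893  70.916 ] [504  58   8  23]
0 blue 69 [214.9855  97.8986] [208  92  14  11]
0 blue 68 [206.6324  43.25  ] [200  40  15   8]
1 red 1499 [363.2135  65.2188] [352  28  23  74]
1 red 805 [417.0012 129.1466] [399 112  41  39]
1 red 328 [456.8232 138.253 ] [440 131  34  16]
1 yellow 268 [392.944  208.5224] [383 200  34  29]
1 yellow 197 [425.7056 236.5178] [414 232  28  13]
1 blue 296 [502.902  307.2297] [486 297  26  24]
1 blue 78 [343.0385  43.3846] [334  40  17   9]
1 blue 53 [348.0189  98.6038] [340  95  14   8]
1 blue 44 [448.9318 380.4091] [445 377   9   7]
2 blue 754 [105.1618 155.9019] [ 84 142  38  33]
2 blue 276 [ 69.3949 171.3007] [ 54 166  32  12]
3 blue 746 [198.3083 158.5938] [177 142  41  36]
3 blue 34 [412.6471  52.5588] [412  42   3  20]
```

View pics/uu.png

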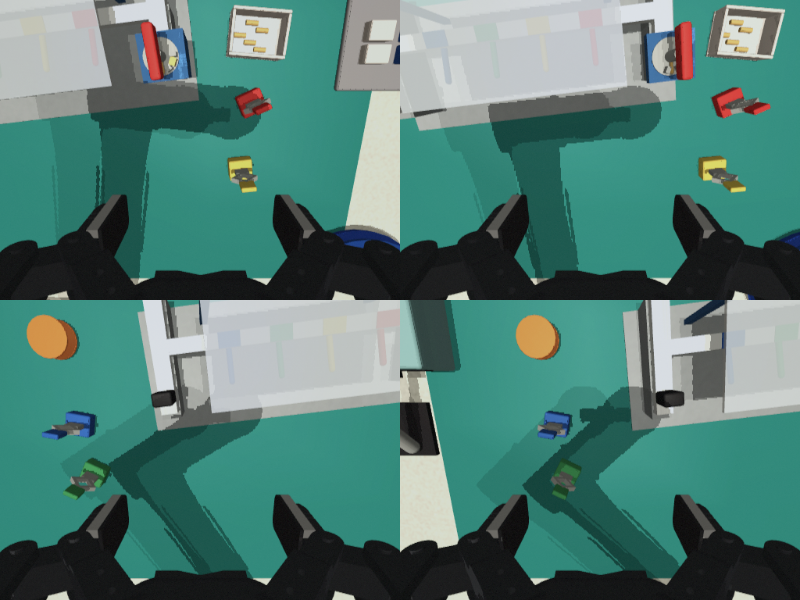

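```bash
cat > m1.py <<'E'
from h import *
import pickle
np.set_printoptions(precision=4,suppress=True)
u=pickle.load(open("u.pkl","rb"))
ends={}
for i in(0,1):
    s=u[i]; b=blobs(mask(s,'red'))[0]
    V=s["img"].max(2); v=V[b[3]]; print("V pct",np.percentile(v,[5,25,50,75,95]))
    th=cv2.threshold(v.reshape(-1,1),0,255,cv2.THRESH_OTSU)[0]
    top=blobs(((b[3])&(V>th)).astype(np.uint8)*255)[0]
    c=np.argwhere(top[3])[:,::-1].astype(np.float32)
    r=cv2.minAreaRect(c);print(i,th,r,top[0])
    vx,vy,x0,y0=cv2.fitLine(c,cv2.DIST_L2,0,.01,.01).ravel()
    t=(c-[x0,y0])@[vx,vy]; e=[np.array([x0,y0])+k*np.array([vx,vy]) for k in(t.min(),t.max())]
    ends[i]=sorted(e,key=lambda p:p[1]); print(ends[i])
P=[tri(u[0],ends[0][k],u[1],ends[1][k]) for k in(0,1)]
print("far,near",P); d=P[0][0]-P[1][0]; print("len",np.linalg.norm(d),"yaw",np.arctan2(d[1],d[0]))
# handle
hb={}
for i in(2,3):
    s=u[i];V=s["img"].max(2)
    c0={2:(208,127),3:(343,127)}[i]
    bb=[b for b in blobs((V<60).astype(np.uint8)*255,40)]
    bb=min(bb,key=lambda b:np.hypot(*(b[1]-c0))); print(i,bb[:3]); hb[i]=bb
    cv2.imwrite(f"pics/hd{i}.png",cv2.resize(cv2.cvtColor(s["img"],cv2.COLOR_RGB2BGR)[c0[1]-40:c0[1]+40,c0[0]-50:c0[0]+50],None,fx=5,fy=5,interpolation=0))
print("handle",tri(u[2],hb[2][1],u[3],hb[3][1]))
a=cv2.imread("pics/hd2.png");b=cv2.imread("pics/hd3.png")
def crop(i,c): return cv2.resize(cv2.cvtColor(u[i]["img"],cv2.COLOR_RGB2BGR)[c[1]-40:c[1]+40,c[0]-50:c[0]+50],(400,300),interpolation=0)
cv2.imwrite("pics/hh.png",np.vstack([np.hstack([crop(0,(194,64)),crop(1,(363,65))]),np.hstack([crop(2,(208,127)),crop(3,(343,127))])]))
E
python3 m1.py
```

```text
V pct [ 84. 180. 208. 209. 209.]
0 147.0 ((192.571533203125, 64.6614761352539), (74.83326721191406, 14.00714111328125), 80.13418579101562) 1015
[array([186.0358,  27.8122], dtype=float32), array([199.3925, 101.4728], dtype=float32)]
V pct [ 90. 101. 213. 215. 215.]
1 154.0 ((366.5649719238281, 64.5140380859375), (73.09101104736328, 14.057202339172363), 88.15238952636719) 1005
[array([365.4303,  27.9858], dtype=float32), array([367.8444, 101.0382], dtype=float32)]
far,near [(array([ 0.6955, -0.2153,  0.1896]), np.float64(0.00044852032360675266)), (array([ 0.641 , -0.2227,  0.1893]), np.float64(5.033681815299571e-05))]
len 0.055073668808594586 yaw 0.13447010007149418
2 (515, array([209.6913, 126.1961]), array([193, 115,  33,  22], dtype=int32))
3 (662, array([345.3595, 125.6148]), array([327, 115,  37,  22], dtype=int32))
handle (array([0.6163, 0.1774, 0.1287]), np.float64(0.00037134510343574345))
```

View pics/hh.png

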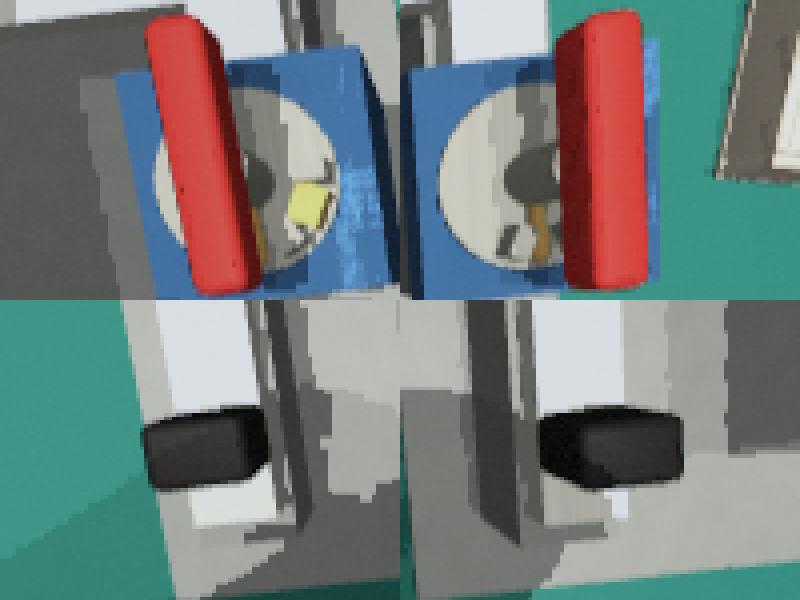

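Bar top centre is (0.668,-0.219,0.1895), length 55 mm and yaw 0.134. The black handle blob is at (0.616,0.177), which is 400 mm from the pin, as the text says. All consistent, so I'll work the pin.

```bash
cat >> h.py <<'E'
YAW=0.132
RX=np.array([np.cos(YAW),np.sin(YAW),0]);RY=np.array([-np.sin(YAW),np.cos(YAW),0]);Z=np.array([0,0,1.])
PIN=np.array([.6683,-.219,.1775])
E
python3 - <<'E'
from h import *
np.set_printoptions(precision=4,suppress=True)
def st(m): j=robot.sense();print(m,j["time"],j["position"],j["wrist_force"],j["finger_gap"],j["grasp_force"])
q=down(np.pi/2+YAW); T=PIN-[0,0,.019]
robot.command_gripper(.05)
robot.move_ptp(T+[0,0,.1],q); 
st("above"); print(robot.move_linear(T,.08,until_force=12)); st("at")
robot.command_gripper(0); st("gripped")
robot.move_linear(T+[0,0,.0165],.03); robot.pause(.2); st("lifted")
a=np.array(robot.sense()["joints"]);a[5]+=1.1
robot.goto_joints(a); robot.pause(.2); st("turned"); print(robot.sense()["ft_torque"])
p=robot.sense()["position"]
robot.move_linear(p-[0,0,.0045],.02); robot.pause(.2); st("low")
robot.command_gripper(.05); st("open")
robot.move_linear(p+[0,0,.1],.1)
snap("wrist","pin1")
E
```

```text
above 14.7 [ 0.6685 -0.2183  0.2587] [-0.5611  0.2062  0.0878] 0.049887904636055934 0.0
False
at 16.1 [ 0.6686 -0.2191  0.1593] [-0.4538 -0.1349  0.2051] 0.04995539283337465 0.0
gripped 16.525 [ 0.6684 -0.2192  0.159 ] [-0.0481 -0.4968  1.4707] 0.011348441770062393 59.381972551345825
lifted 17.425 [ 0.6681 -0.2189  0.171 ] [  5.2579  -3.8255 -12.7638] 0.01095389526931111 58.42745929956436
turned 18.65 [ 0.6682 -0.2194  0.1698] [ 4.0051 -4.2682 -6.4037] 0.010989197093080457 65.4273533821106
[-2.0574 -1.4022 -0.0247]
low 19.2833 [ 0.6685 -0.2197  0.1693] [-3.2342  1.906   8.3562] 0.011092766573695493 65.99210679531097
open 19.7417 [ 0.6681 -0.2194  0.165 ] [-0.4303  0.3869 -0.2688] 0.050262947226506274 0.0
```

View pics/pin1.png

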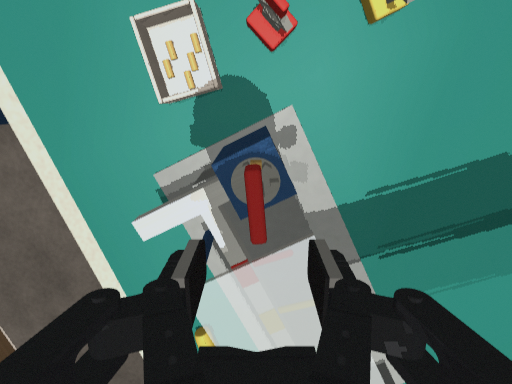

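The view shows the bar at (255,203), turned and standing up. I'll measure its angle and height from two views.

```bash
cat > pinm.py <<'E'
from h import *
np.set_printoptions(precision=4,suppress=True)
def topends(s):
    b=max([b for b in blobs(mask(s,'red'),100) if max(b[2][2:])>55],key=lambda b:b[0]); V=s["img"].max(2)
    c=np.argwhere(b[3])[:,::-1].astype(np.float32)
    vx,vy,x0,y0=cv2.fitLine(c,cv2.DIST_L2,0,.01,.01).ravel()
    t=(c-[x0,y0])@[vx,vy]; e=[np.array([x0,y0])+k*np.array([vx,vy]) for k in(t.min(),t.max())]
    V=V[b[3]]; print(b[0],np.percentile(V,[5,50,95]))
    return sorted(e,key=lambda p:p[1])
def measure(poses):
    S=[]
    for p,q in poses:
        robot.move_ptp(p,q);robot.pause(.25);S.append(snap("wrist"))
    E=[topends(s) for s in S]
    P=[tri(S[0],E[0][k],S[1],E[1][k])for k in(0,1)]
    print(P);d=P[0][0]-P[1][0];print("len",np.linalg.norm(d),"turn",np.arctan2(d[1],d[0])-YAW)
E
python3 - <<'E'
from pinm import *
measure([((.60,-.23,.31),down(-np.pi/2)),((.60,-.15,.31),down(-np.pi/2))])
print(robot.sense()["time"])
E
```

```text
1104 [169. 210. 211.]
1171 [117.5 210.  211. ]
[(array([ 0.6756, -0.1908,  0.1904]), np.float64(4.541789570785008e-05)), (array([ 0.6614, -0.2458,  0.1996]), np.float64(2.1316891577717064e-05))]
len 0.057578290397730957 turn 1.1862243228150064
23.6833
```

```bash
python3 - <<'E'
from h import *
np.set_printoptions(precision=4,suppress=True)
def st(m): j=robot.sense();print(m,j["time"],j["position"],j["wrist_force"],j["finger_gap"],j["grasp_force"])
q=down(-np.pi/2+YAW); T=np.array([.6155,.1773,.117])
robot.command_gripper(.05)
robot.move_ptp(T+[0,0,.09],q)
print(robot.move_linear(T,.1,until_force=12)); st("at")
robot.command_gripper(0); st("grip")
p0=robot.sense()["position"]
print(robot.move_linear(p0-RX*.128,.06,until_force=14)); robot.pause(.3); st("out")
print((robot.sense()["position"]-p0)@RX)
robot.command_gripper(.05); st("open")
p=robot.sense()["position"];robot.move_linear(p+[0,0,.12],.2)
import pickle
S={}
robot.move_ptp((.50,.10,.32),down(-np.pi/2+YAW));robot.pause(.25);S[0]=snap("wrist","r0")
robot.move_ptp((.50,-.10,.32),down(-np.pi/2+YAW));robot.pause(.25);S[1]=snap("wrist","r1")
S['top']=snap("top","top1");S['side']=snap("side","side1");st("")
pickle.dump(S,open("r.pkl","wb"))
im=[cv2.imread(f"pics/{n}.png") for n in("r0","r1","top1","side1")]
cv2.imwrite("pics/rr.png",cv2.resize(np.vstack([np.hstack(im[:2]),np.hstack(im[2:])]),(800,600)))
E
```

```text
False
at 26.2417 [0.616  0.1774 0.1181] [ 0.0974 -0.2913  0.5618] 0.050163532283022755 0.0
grip 26.5833 [0.6158 0.1775 0.118 ] [-0.7681  0.4149  4.2271] 0.02541204126126023 60.39968132972717
True
out 28.675 [0.4967 0.1635 0.118 ] [-0.618  -0.2952 -0.907 ] 0.024964357188289005 61.79904341697693
-0.1199591609222444
open 29.0333 [0.4976 0.164  0.1191] [-0.9461 -1.055  -0.0728] 0.05026733809501712 0.0
 31.7917 [ 0.5001 -0.0995  0.32  ] [0.4486 0.0595 0.3909] 0.050028802583572785 0.0
```

View pics/rr.png

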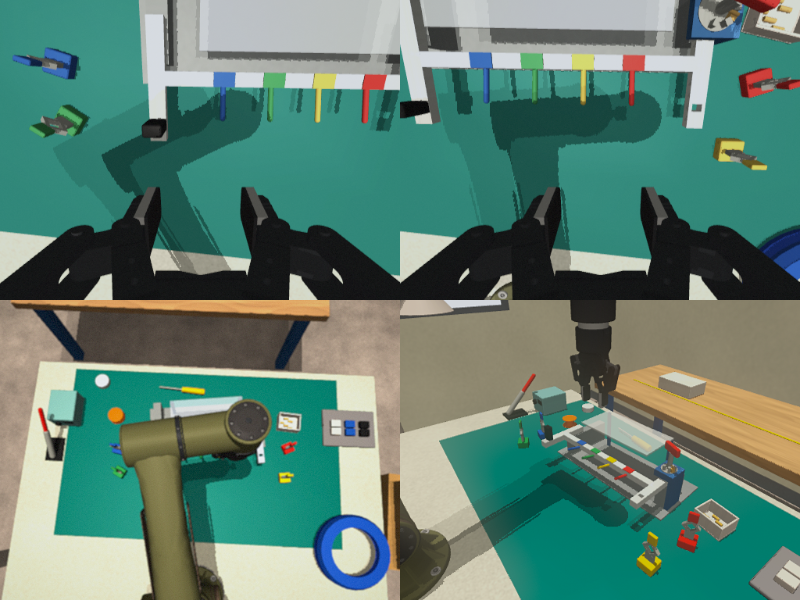

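The rack is out by 120 mm, on its stop. The pegs are visible in both wrist views, with tips in the lower ends at about rows 105–120. Next I'll triangulate the peg tips and the coarse gauge positions.

```bash
cat > m2.py <<'E'
from h import *
import pickle
np.set_printoptions(precision=4,suppress=True)
S=pickle.load(open("r.pkl","rb"))
HS['green']=[((45,110,60),(72,255,255))]
C=np.array([.642,-.021,0])
tips={}
for i,(lo,hi) in {0:(265,512),1:(70,330)}.items():
    s=S[i]
    for c in HS:
        m=mask(s,c); m[:, :lo]=0; m[:,hi:]=0; m[:85]=0; m[165:]=0
        b=blobs(m,40)
        if not b: print(i,c,"none");continue
        b=b[0]; rows,cols=np.nonzero(b[3]); r1=rows.max()
        tip=np.array([cols[rows>=r1-3].mean(),r1+.5])
        mid=[(r,cols[rows==r].mean(),(rows==r).sum()) for r in range(rows.min(),r1,6)]
        tips[i,c]=tip; print(i,c,b[0],tip,[ (int(r),round(float(x),1),int(w)) for r,x,w in mid])
for c in HS:
    if (0,c) in tips and (1,c) in tips:
        P,e=tri(S[0],tips[0,c],S[1],tips[1,c]); d=P-C; print(c,P,e,"rack xy",d@RX,d@RY)
E
python3 m2.py
```

```text
0 red 832 [466.3793 156.5   ] [(96, 480.5, 28), (102, 479.0, 27), (108, 477.5, 28), (114, 475.9, 13), (120, 468.0, 7), (126, 467.5, 8), (132, 467.5, 8), (138, 467.5, 8), (144, 467.0, 7), (150, 466.5, 8)]
0 yellow 103 [404.  155.5] [(114, 405.0, 3), (120, 405.0, 3), (126, 404.5, 2), (132, 404.5, 2), (138, 404.0, 3), (144, 404.0, 3), (150, 403.5, 2)]
0 green 779 [345.12 154.5 ] [(94, 351.5, 28), (100, 351.0, 27), (106, 350.0, 27), (112, 349.6, 12), (118, 346.0, 7), (124, 346.0, 7), (130, 346.0, 7), (136, 346.0, 7), (142, 345.5, 6), (148, 345.5, 6)]
0 blue 749 [284.5 153.5] [(93, 287.0, 27), (99, 287.0, 27), (105, 286.5, 26), (111, 285.0, 7), (117, 285.0, 7), (123, 285.0, 7), (129, 284.5, 6), (135, 284.5, 6), (141, 284.5, 6), (147, 284.5, 6)]
1 red 442 [295.88 134.5 ] [(85, 298.5, 28), (91, 297.0, 7), (97, 296.5, 6), (103, 296.0, 7), (109, 296.0, 7), (115, 296.0, 7), (121, 296.0, 7), (127, 296.0, 7), (133, 295.5, 6)]
1 yellow 128 [233.8696 133.5   ] [(90, 237.0, 1), (96, 237.0, 1), (102, 237.0, 1), (108, 237.0, 1), (114, 235.0, 3), (120, 235.0, 4), (126, 234.2, 5), (132, 233.5, 6)]
1 green 392 [172.2083 132.5   ] [(85, 169.0, 27), (91, 172.0, 7), (97, 172.0, 7), (103, 172.0, 7), (109, 172.0, 7), (115, 172.0, 7), (121, 172.0, 7), (127, 172.0, 7)]
1 blue 365 [110.  131.5] [(85, 104.0, 27), (91, 110.0, 7), (97, 110.0, 7), (103, 110.0, 7), (109, 110.0, 7), (115, 110.0, 7), (121, 110.0, 7), (127, 110.0, 7)]
red [ 0.5399 -0.1387  0.0981] 0.00023900838752744216 rack xy -0.11667507676219656 -0.10325820461618315
yellow [ 0.5313 -0.0686  0.0948] 0.00010967257416060825 rack xy -0.11603335220696444 -0.03265343463016771
green [0.5237 0.0005 0.098 ] 0.00045635519988479906 rack xy -0.11444963656156767 0.036934563377661406
blue [0.5157 0.0701 0.0988] 0.0006240075649718878 rack xy -0.11322731656698938 0.10688662922908328
```

Peg tips come out at z 0.095–0.099 with 70 mm spacing, which matches. Next I'll look at the right-hand gauges from straight above.

```bash
cat >> h.py <<'E'
HS['green']=[((45,110,60),(72,255,255))]
CEN=np.array([.642,-.021,0])
TIP={c:CEN+RX*x+RY*y+Z*.098 for c,x,y in(('red',-.1165,-.1032),('yellow',-.1157,-.033),('green',-.1145,.037),('blue',-.1135,.1069))}
QH=down(-np.pi+YAW)  # closing along rack x, camera to the right
GC={'red':(.592,-.350),'yellow':(.470,-.336),'green':(.462,.326),'blue':(.553,.340)}
def hover(g,z=.2,yaw=-np.pi+YAW,base=.05):
    """camera above point g, two places"""
    tx=np.cross([np.cos(yaw),np.sin(yaw),0],[0,0,-1.]);ty=np.array([np.cos(yaw),np.sin(yaw),0]);S=[]
    for k in(-.5,.5):
        p=np.array([g[0],g[1],z])-.073*tx+k*base*ty
        robot.move_ptp(p,down(yaw));robot.pause(.25);S.append(snap("wrist"))
    return S
E
python3 - <<'E'
from h import *
import pickle
robot.command_gripper(.06)
I=[];D={}
for c in('yellow','red'):
    S=hover(GC[c]);D[c]=S
    for s in S:I.append(cv2.cvtColor(s["img"],cv2.COLOR_RGB2BGR)[:230,100:420])
pickle.dump(D,open("g.pkl","wb"))
cv2.imwrite("pics/g.png",cv2.resize(np.vstack([np.hstack(I[:2]),np.hstack(I[2:])]),(800,575)))
print(robot.sense()["time"])
E
```

```text
35.7583
```

View pics/g.png

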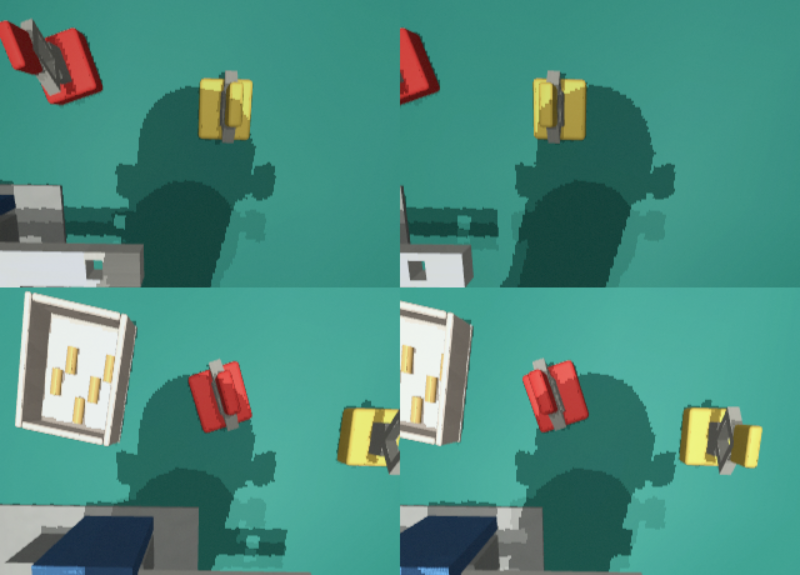

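The top-down views show the foot outline split by the grey frame for yellow and red. I'll take centre and yaw from the foot rectangle, then hang yellow.

```bash
cat > gauge.py <<'E'
from h import *
np.set_printoptions(precision=4,suppress=True)
def st(m): j=robot.sense();print(m,round(j["time"],2),j["position"],j["wrist_force"],round(j["finger_gap"],4),round(j["grasp_force"],1))
def foot(s,c,g):
    m=mask(s,c); e=proj(s,(g[0],g[1],.03)); w=np.zeros_like(m)
    cv2.circle(w,tuple(int(v) for v in e),75,255,-1); m&=w; m[235:]=0
    m=cv2.morphologyEx(m,cv2.MORPH_CLOSE,np.ones((25,25)))
    b=max(blobs(m,200),key=lambda b:b[0]); cs,_=cv2.findContours(b[3].astype(np.uint8),cv2.RETR_EXTERNAL,2)
    r=cv2.minAreaRect(max(cs,key=cv2.contourArea))
    box=cv2.boxPoints(r); P=np.array([onplane(s,q,.026) for q in box])
    inn=cv2.dilate(b[3].astype(np.uint8),np.ones((5,5)))>0
    h=cv2.cvtColor(s["img"],cv2.COLOR_RGB2HSV); gr=inn&(h[...,1]<70)
    pts=np.array([onplane(s,q,.06)[:2] for q in np.argwhere(gr)[:,::-1]]); 
    d=np.linalg.svd(pts-pts.mean(0),full_matrices=False)[2][0]   # gauge y roughly
    e1,e2=(P[1]-P[0])[:2],(P[2]-P[1])[:2]
    n=lambda v:v/np.linalg.norm(v)
    y,x=(e1,e2) if abs(n(e1)@d)>abs(n(e2)@d) else (e2,e1)
    print("  foot x,y size",np.linalg.norm(x),np.linalg.norm(y),"align",abs(n(y)@d),"n grey",len(pts))
    return np.array(r[0]),P.mean(0),np.arctan2(y[1],y[0])-np.pi/2
def measure(c,g):
    S=hover(g,base=.04); F=[foot(s,c,g) for s in S]
    X,e=tri(S[0],F[0][0],S[1],F[1][0]); 
    a=np.array([f[2] for f in F]); yaw=np.angle(np.exp(2j*a).mean())/2
    c2=(F[0][1]+F[1][1])/2
    t=-np.pi+YAW; yaw=t+(yaw-t+np.pi/2)%np.pi-np.pi/2
    print(c,"tri",X,e,"plane",F[0][1],F[1][1],"yaw",a,yaw); return c2,yaw
def footpix(c):
    b=blobs(mask(snap("wrist"),c),60); print("  footpix",[(x[0],x[1]) for x in b[:2]])
def grasp(c,g):
    robot.command_gripper(.05)
    G,yaw=measure(c,g)
    if np.hypot(*(G[:2]-np.array(g[:2])))>.012: G,yaw=measure(c,G)
    T=np.array([G[0],G[1],.079]); q=down(yaw)
    robot.move_ptp(T+Z*.09,q)
    if robot.move_linear(T,.1,until_force=8): st("CONTACT")
    robot.command_gripper(0); st("grip")
    if robot.sense()["finger_gap"]<.005: raise SystemExit("missed")
    off=.065-robot.sense()["position"][2]      # hole z minus TCP z
    robot.move_linear(robot.sense()["position"]+Z*.06,.12); st("lift"); footpix(c)
    return off
def hang(c,off,via=None):
    tip=TIP[c]; P=lambda x,z: np.r_[(tip+RX*x)[:2],z-off]
    zc=robot.sense()["position"][2]
    if via is not None: robot.move_linear((via[0],via[1],zc),.2,attitude=QH)
    robot.move_linear(np.r_[P(-.07,0)[:2],zc],.2,attitude=QH)
    robot.move_linear(P(-.05,.097),.15); robot.pause(.2); st("front"); footpix(c)
    if robot.sense()["finger_gap"]<.005: raise SystemExit("lost")
    if robot.move_linear(P(.016,.095),.06,until_force=8): st("INSERT CONTACT"); raise SystemExit
    st("in"); r=robot.move_linear(P(.016,.076),.02,until_force=2.5); st(f"down {r}")
    print("  hole z",robot.sense()["position"][2]+off)
def release():
    robot.command_gripper(.028); robot.pause(.2); st("rel")
    robot.move_linear(robot.sense()["position"]+Z*.1,.15)
E
cat > run.py <<'E'
import sys
from gauge import *
c=sys.argv[1]; via={'red':(.44,-.27),'yellow':None,'green':(.40,.28),'blue':(.42,.30)}[c]
off=grasp(c,GC[c]); hang(c,off,via)
snap("wrist","h_"+c); snap("side","hs_"+c)
a,b=cv2.imread(f"pics/h_{c}.png"),cv2.imread(f"pics/hs_{c}.png")
cv2.imwrite("pics/hang_"+c+".png",cv2.resize(np.hstack([a,b]),(800,300)))
if len(sys.argv)>2: release()
E
python3 run.py yellow
```

```text
foot x,y size 0.03835877672912409 0.042184397191081385 align 0.9989847764892105 n grey 242
  foot x,y size 0.03816429938273368 0.04237465283251714 align 0.9998418331476387 n grey 299
yellow tri [ 0.4746 -0.3463  0.0207] 0.00019080525353707867 plane [ 0.4748 -0.3458  0.026 ] [ 0.4741 -0.3457  0.026 ] yaw [-3.0524 -3.0819] -3.0671272939331184
grip 39.29 [ 0.4748 -0.3459  0.0795] [-0.7688 -0.3067  0.768 ] 0.0072 59.4
lift 39.95 [ 0.4744 -0.3455  0.1384] [ 0.0388 -0.5805 -1.3355] 0.007 59.0
  footpix [(2995, array([256.5329, 204.2908])), (1264, array([256.5894, 273.0277]))]
front 42.07 [ 0.4823 -0.0757  0.1125] [ 0.3681  0.7893 -1.8882] 0.007 58.9
  footpix [(3030, array([256.5271, 204.0657])), (1255, array([256.6335, 273.1251]))]
in 43.37 [ 0.5473 -0.0669  0.1096] [ 0.2048  0.1622 -1.8638] 0.0068 58.9
down True 43.91 [ 0.5475 -0.0669  0.1014] [-0.4388  0.2137  3.6606] 0.007 61.3
  hole z 0.08683804586041868
```

Contact came at hole z 0.0868 against 0.086 expected, so yellow is on its peg. Releasing it, then taking red.

```bash
python3 -c "
from gauge import *
release()"
python3 run.py red 1
```

```text
rel 44.54 [ 0.5463 -0.0668  0.0996] [-1.8609 -0.174   1.6533] 0.028 0.9
  foot x,y size 0.03884981470844217 0.04304322914266964 align 0.9998877675075014 n grey 253
  foot x,y size 0.03841681793884832 0.04269240825165276 align 0.9934130530286369 n grey 298
red tri [ 0.5991 -0.3601  0.0237] 0.00020051278182067175 plane [ 0.5991 -0.3595  0.026 ] [ 0.5988 -0.3598  0.026 ] yaw [0.4776 0.466 ] -2.669811775719326
grip 49.47 [ 0.5993 -0.3597  0.0795] [-0.2603 -0.0226  1.9294] 0.0069 58.9
lift 50.12 [ 0.5989 -0.3593  0.1383] [ 0.2418  0.4431 -3.0822] 0.0073 58.4
  footpix [(3034, array([256.4021, 204.4252])), (1315, array([256.527 , 273.3331]))]
front 52.59 [ 0.4907 -0.1456  0.1126] [-0.2334  0.2124 -2.1867] 0.0069 58.5
  footpix [(4367, array([256.5672, 224.262 ])), (2055, array([ 54.1635, 241.0428]))]
in 53.89 [ 0.5558 -0.1366  0.1097] [-0.7368 -0.5216 -2.1024] 0.007 58.5
down True 54.43 [ 0.5559 -0.1366  0.1013] [0.3663 0.0124 3.1296] 0.0071 61.2
  hole z 0.08674410780379617
rel 55.07 [ 0.5547 -0.1364  0.0995] [-0.8037  0.0032  2.8612] 0.0281 1.4
```

```bash
python3 - <<'E'
from gauge import *
robot.move_ptp((.45,-.1,.32),down(-np.pi/2+YAW));robot.pause(.25)
snap("wrist","c0");snap("side","c1")
a,b=cv2.imread("pics/c0.png"),cv2.imread("pics/c1.png")
cv2.imwrite("pics/c.png",np.hstack([cv2.resize(a[:240,150:470],(400,300)),cv2.resize(b[120:300,200:440],(400,300))]))
E
```

```text
(no output)
```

View pics/c.png

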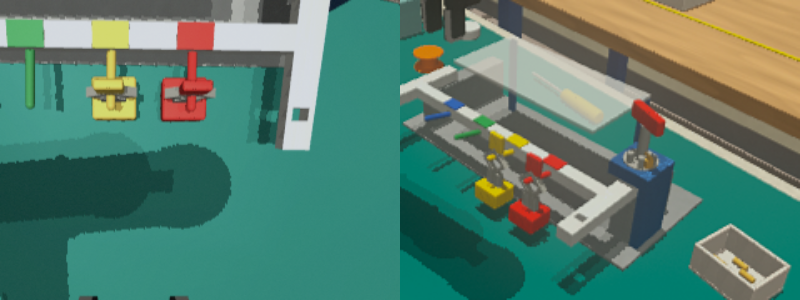

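Yellow and red both hang on their pegs, at (113,95) and (187,95) in the left view. The pin is still up. Green next, then blue.

```bash
python3 run.py green 1 && python3 run.py blue 1
```

```text
foot x,y size 0.03873490197731959 0.04261234181786147 align 0.9997639676272461 n grey 222
  foot x,y size 0.038877063383548204 0.04481519632263846 align 0.9956445470618042 n grey 234
green tri [0.4657 0.3345 0.0276] 0.0006998064570443096 plane [0.4656 0.3346 0.026 ] [0.4658 0.3354 0.026 ] yaw [-3.6574 -3.6601] -3.658738619670198
grip 62.9 [0.4659 0.3352 0.0795] [0.1821 0.3655 3.1938] 0.0071 59.6
lift 63.56 [0.4654 0.335  0.1383] [-0.2902 -0.2322 -2.6644] 0.0069 59.0
  footpix [(4362, array([256.5394, 224.2412]))]
front 66.6 [ 0.4743 -0.0058  0.1126] [ 0.9146 -0.6654 -2.3868] 0.0072 59.0
  footpix [(3071, array([256.6574, 203.8691])), (1987, array([ 53.313 , 239.7136]))]
in 67.9 [0.5393 0.0027 0.1097] [-0.2742 -0.7159 -2.3635] 0.007 59.0
down True 68.44 [0.5395 0.0027 0.1013] [0.5973 0.4514 3.6422] 0.0071 61.5
  hole z 0.08676704439807978
rel 69.08 [0.5382 0.0026 0.0995] [-1.3827  0.5516  2.4652] 0.0278 1.1
  foot x,y size 0.0385918479268386 0.04223735163419268 align 0.9996901396395353 n grey 207
  foot x,y size 0.038927893694277925 0.04340005056436537 align 0.9914630726416831 n grey 
[... 415 characters left out ...]
.026 ] [0.5614 0.3495 0.026 ] yaw [-3.3666 -3.3805] -3.3735478320265346
grip 75.78 [0.5619 0.3497 0.0796] [-0.5724  0.8066  2.2435] 0.007 59.7
lift 76.43 [0.5613 0.3496 0.1383] [ 0.3566  0.0609 -2.8127] 0.0072 59.1
  footpix [(3020, array([256.6182, 204.257 ])), (1289, array([256.5555, 273.6284]))]
front 79.3 [0.466  0.0637 0.1125] [ 0.0999  0.3999 -1.8864] 0.0069 59.1
  footpix [(3022, array([256.6267, 204.4123])), (2044, array([ 53.7813, 239.5837]))]
in 80.6 [0.5311 0.0721 0.1097] [-0.2079 -0.0219 -2.4351] 0.007 59.1
down True 81.14 [0.5313 0.072  0.1013] [ 0.295  -0.4628  3.7687] 0.0069 61.4
  hole z 0.08674725574516379
rel 81.78 [0.53   0.0719 0.0995] [-0.8241  0.7073  1.2421] 0.0279 1.0
```

Now I'll check all four before moving the rack.

```bash
python3 - <<'E'
from gauge import *
robot.move_ptp((.44,.0,.32),down(-np.pi/2+YAW));robot.pause(.5)
snap("wrist","d0");snap("side","d1")
a,b=cv2.imread("pics/d0.png"),cv2.imread("pics/d1.png")
cv2.imwrite("pics/d.png",np.hstack([cv2.resize(a[:240,60:460],(400,240)),cv2.resize(b[120:264,180:420],(400,240))]))
E
```

```text
(no output)
```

View pics/d.png

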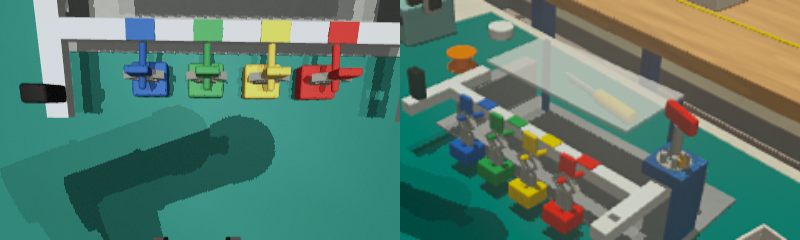

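All four hang on their own pegs. Pushing the rack home gently by the handle.

```bash
python3 - <<'E'
from gauge import *
q=down(-np.pi/2+YAW); T=np.array([.4967,.1637,.118])
robot.command_gripper(.05)
robot.move_ptp(T+Z*.1,q); print(robot.move_linear(T,.1,until_force=10)); st("at")
robot.command_gripper(0); st("grip"); p0=robot.sense()["position"]
print(robot.move_linear(p0+RX*.113,.04,until_force=15)); st("near")
print(robot.move_linear(p0+RX*.128,.015,until_force=14)); st("home"); print((robot.sense()["position"]-p0)@RX)
robot.pause(.2);robot.command_gripper(.05); st("open")
robot.move_linear(robot.sense()["position"]+Z*.1,.15)
from pinm import measure as pm
pm([((.60,-.23,.31),down(-np.pi/2)),((.60,-.15,.31),down(-np.pi/2))])
snap("wrist","e0");snap("side","e1")
a,b=cv2.imread("pics/e0.png"),cv2.imread("pics/e1.png")
cv2.imwrite("pics/e.png",np.hstack([cv2.resize(a,(400,300)),cv2.resize(b[100:280,180:420],(400,300))]))
st("")
E
```

```text
False
at 86.94 [0.4971 0.1639 0.1189] [ 0.1366 -1.2793  0.2804] 0.0498 0.0
grip 87.28 [0.4971 0.1635 0.1189] [ 0.1132 -0.93    3.93  ] 0.0248 60.7
False
near 90.27 [0.609  0.1767 0.1189] [-1.6859 -7.1117  3.3231] 0.0252 60.7
True
home 90.91 [0.6161 0.1774 0.1189] [-2.0054 -1.1229  3.255 ] 0.0251 60.7
0.11981174390139711
open 91.47 [0.6159 0.1769 0.1183] [ 0.1832 -0.0834 -0.1057] 0.0501 0.0
1104 [167. 210. 211.]
1168 [117.4 209.  210. ]
[(array([ 0.6755, -0.191 ,  0.1901]), np.float64(2.5455270708067656e-05)), (array([ 0.6613, -0.2459,  0.1993]), np.float64(1.9775934321080664e-05))]
len 0.05748350038335292 turn 1.1860130597849992
 94.94 [ 0.6    -0.1506  0.3098] [ 0.1432 -0.5059  0.3667] 0.0499 0.0
```

View pics/e.png

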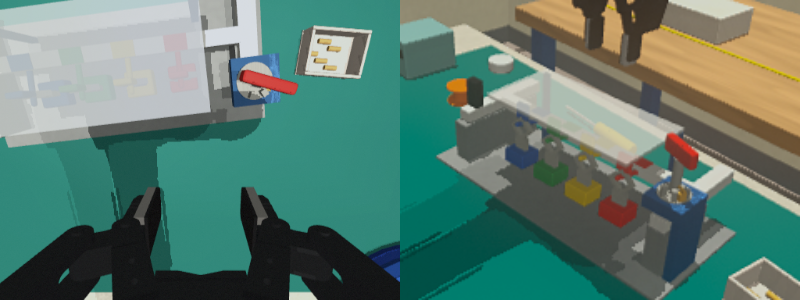

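Rack is home (119.8 mm back), gauges are hanging under the cover, and the pin bar at (268,82) is still in its rest notch. Turning the pin back.

```bash
python3 - <<'E'
from gauge import *
T=np.array([.6684,-.2192,.1695]); q=down(np.pi/2+YAW+1.1)
robot.command_gripper(.045)
robot.move_ptp(T+Z*.08,q); print(robot.move_linear(T,.08,until_force=12)); st("at")
robot.command_gripper(0); st("grip")
robot.move_linear(T+Z*.009,.03); robot.pause(.2); st("lift")
a=np.array(robot.sense()["joints"]);a[5]-=1.1
robot.goto_joints(a); robot.pause(.2); st("turned"); print(robot.sense()["ft_torque"])
robot.move_linear(np.r_[T[:2],.1585],.02,until_force=15); robot.pause(.3); st("low")
robot.command_gripper(.045); robot.pause(.3); st("open")
robot.move_linear(robot.sense()["position"]+Z*.1,.1)
from pinm import measure as pm
pm([((.60,-.23,.31),down(-np.pi/2)),((.60,-.15,.31),down(-np.pi/2))])
st("")
E
```

```text
False
at 97.9 [ 0.6687 -0.2193  0.1704] [-0.3167  0.4763  0.1532] 0.0448 0.0
grip 98.32 [ 0.6684 -0.2192  0.1701] [-2.1613  1.5485  2.0962] 0.0113 58.2
lift 98.97 [ 0.6683 -0.2191  0.174 ] [  4.7779  -3.6719 -14.4876] 0.0112 59.3
turned 100.19 [ 0.6682 -0.2189  0.17  ] [  3.6097  -2.8802 -11.8391] 0.0114 59.6
[-1.2952 -1.8001  0.0313]
low 101.42 [ 0.6685 -0.2193  0.1597] [-1.4878  0.6221  2.9199] 0.0113 60.9
open 102.13 [ 0.6684 -0.2192  0.1585] [ 0.5445 -0.1522 -0.7878] 0.045 0.0
1047 [110.3 210.  211. ]
1337 [ 84. 209. 212.]
[(array([ 0.6958, -0.2137,  0.1817]), np.float64(1.2729074947506676e-05)), (array([ 0.6403, -0.2242,  0.1817]), np.float64(0.00018927778840113066))]
len 0.05646447731035399 turn 0.0547083949445257
 106.86 [ 0.5999 -0.1508  0.3098] [ 0.0647 -0.457   0.1352] 0.0451 0.0
```

```bash
python3 - <<'E'
from gauge import *
import pickle
u=[]
for p in((.57,-.27,.32),(.57,-.13,.32)):
    robot.move_ptp(p,down(-np.pi/2));robot.pause(.3);u.append(snap("wrist"))
pickle.dump({0:u[0],1:u[1]},open("u.pkl","wb"))
snap("side","f1");b=cv2.imread("pics/f1.png")
cv2.imwrite("pics/f.png",np.hstack([cv2.resize(cv2.cvtColor(u[1]["img"],cv2.COLOR_RGB2BGR),(400,300)),cv2.resize(b[100:280,180:420],(400,300))]))
E
python3 m1.py 2>/dev/null | grep -E "far|len"
```

```text
far,near [(array([ 0.6953, -0.2139,  0.19  ]), np.float64(0.0002874636244918203)), (array([ 0.6411, -0.2241,  0.189 ]), np.float64(0.00017803749145844033))]
len 0.05513824382388591 yaw 0.18518444187547214
```

View pics/f.png

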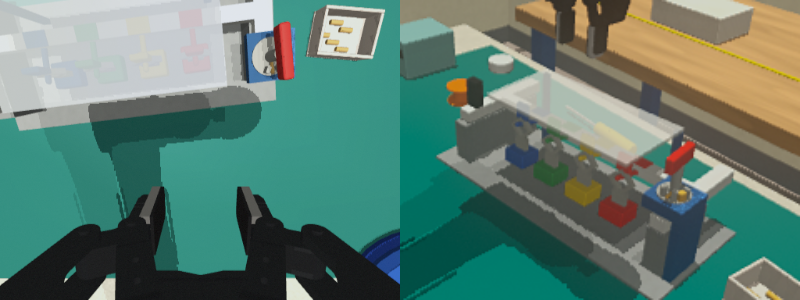

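The bar top is back at z 0.1895, the same as at the start, and turned about 0.05 rad. The gauges hang under the cover, the rack is home, and the tub and reel haven't moved.

```bash
python3 -c "
from rig import robot
print(robot.sign_off())"
```

```text
the job is handed in; nothing more can be done
None
```

The job is handed in: all four gauges hang on their own pegs, the rack is home, and the pin is down and turned back to lock it; the reel and tub were left alone, and the sign-off gave no verdict.

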